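# Load the gluing caddy

## Robot

A 7-joint arm with a two-finger parallel gripper is mounted at the origin on a cart in front of the work surface, level with it; the furniture and walls round the work are solid. World frame = base frame: x ahead of the robot, y to its left, z up, the work surface at z = 0. Lengths are in m, angles in rad, forces in N, time in s.
With the tool pointing down it reaches from about 0.425 to 0.925 m from the base axis. Payload 6.8 kg.
Tool frame: the origin (TCP) lies at the very end of the fingers, on their centre line; the grasp point (between the pads) lies 19 mm behind it; z points along the fingers, x is the direction in which the jaws open and shut, and the axes are right-handed (so a half turn about z gives the same grasp; the last joint's range is limited). The gripper opens to 85 mm and grips with 20 to 120 N. Pads are 22 mm wide; open, the fingers measure 114 mm over their backs; the gripper's body (76 mm by 85 mm) begins 54 mm behind the grasp point. The pads swing forward as they close: fully open they stand 13 mm farther back than shut.
Start: joints at [1.112, 0.477, 0.022, 1.555, -0.011, 1.109, -0.083], TCP at [0.232, -0.634, 0.231] pointing down, gripper open.
Joint ranges: [-2.96, 2.96], [-0.34, 2.1], [-1.41, 1.46], [0.24, 2.44], [-1.37, 4.51], [0.17, 1.92], [-2.96, 2.96]. Speed limits (rad/s): [2.39, 2.39, 3.14, 3.14, 3.14, 3.14, 3.14].

## Interface

Orientations are given as a rotation vector (axis times angle).
In Python, from bench import get_obs, imaging, hand_in gives the robot as it stands.
- The arm moves only by the tool send_rows, never from a script. Its argument "motion" is a list of rows, each an object with "dp": the shift along the world's x, y, z in m, a list of three; "rot": the turn, a rotation vector about the world's x, y, z in rad, a list of three; "grip": the finger opening in m, from 0 to 0.0854. In form: [{"dp": [dx, dy, dz], "rot": [ax, ay, az], "grip": grip}, ...]. A call has 1 to 20 rows; each row shifts and turns the pose as measured when the row begins; what a row does not reach is not made up. A row lasts 1/8 s, in which the tool goes at most 62.5 mm and 10.7 degrees, less where a joint would pass 70% of its speed; a pose out of reach is approached as far as the arm can. A call is refused whole if a number of a shift passes 0.0625 or a number of a turn 0.188, either way. A call with a gripper value outside its range is refused whole. The fingers move at their own pace and stop on an object; "grip_force" is the grip in N (left out, the last holds). Time passes only in rows, so rows that do not move let the fingers close. It gives the time, the measured TCP pose, the force and the opening at its end, in the units of the state.
- get_obs(): the state, without advancing time (a new reading comes with each control period).
- imaging.grab_frame(name): name is "side" or "top" or "wrist"; returns a dict with "img" (384x512x3 uint8, red, green, blue), "fx", "fy", "cx", "cy" (pixels), "D" ([k1, k2, p1, p2, k3] as OpenCV has them; the pictures are not rectified), "R" (3x3) and "t" (3): a world point X has camera coordinates R X + t. Camera axes: x right, y down, z forward; pixel columns grow to the right and rows downward; lengths in m; the calibration is good to about 2 mm. A picture is of the moment at which its call begins. There is no depth.
- hand_in(): hands the job in, once; it reports no verdict.
The state is a dict: "clock": time; "joints": joint angles; "qvel": joint speeds; "tau": joint torques, N m; "tcp_pos": TCP position; "orientation": TCP orientation; "contact_force": force on the tool from outside, world axes, zero at the start; "moment": the same for the moment, N m; "grip_width": finger opening in m.
Only numpy, scipy, OpenCV 4.12 (cv2) and the standard library are available. Lean on these libraries where they do the work, as an engineer would, in place of code of your own. Each camera call takes 0.05 s, during which the arm holds its last target. There are 200 camera calls.

## Task

Load the caddy for the next gluing job: stand the flat cream glue bottle, the red threadlocker bottle, the plain white nozzle cap and the small aluminium tin upright in the caddy, each down on the floor of the pocket cut for its shape and size (bottles in the rectangular pockets, cap and tin in the round ones). The round cream bottle and the white plug with the wide foot do not belong to the kit: leave them where they stand, and leave alone the bottles at the back by the bins.

Things in the scene. Friction and masses are not known exactly. Their poses are not given: they have to be found in the camera images.
- threadlocker_center (a point): centre (46.5 mm above its underside) of the upright red threadlocker bottle: 93 mm tall; flat body 18 mm thick along x, 32 mm wide along y, from the underside to 49 mm up; then a neck about 15 x 16 mm from 49 to 73 mm up; thin blue nozzle on top. z up. Grip it by the neck or the upper body across the thickness (x); about 50 g.
- glue_center (a point): centre (41 mm above its underside) of the upright cream FLAT glue bottle with a blue cap: 82 mm tall with cap; body 34 mm thick along x, 57 mm wide along y, from the underside to 68 mm up; cap 20 mm across. z up. Grip across the thickness (x); about 120 g. (A like bottle far off at the back, against the bins, is room furniture: ignore it.)
- cap_center (a point): centre (20 mm above its underside) of the white nozzle cap standing on its skirt: a plain round tapering cap, 40 mm tall, 19 mm across, without a flange. z up. Grip its upper half so that the fingers stay above the module when it is set down; about 20 g.
- tin_center (a point): centre (19 mm above its underside) of the small round aluminium tin with a knurled lid: 38 mm tall, 44 mm across. z up. Grip its upper half so that the fingers stay above the module when it is set down; about 90 g.
- round_bottle_center (a point): look-alike, to be left alone: centre (41 mm above its underside) of an upright cream ROUND bottle with a blue cap, 82 mm tall, body 42 mm across. z up.
- plug_center (a point): look-alike, to be left alone: centre (20 mm above its underside) of an upright white plug, 40 mm tall, 19 mm stem on a 36 mm wide round flange at its foot. z up.
- pocket_small_round: fixed square black module, 84x84 mm, top 13 mm above the table, one of four in any order in a row (87 mm pitch along y) in the dark steel caddy (94x356 mm, rim 12 mm high). Origin: centre of its underside, 3 mm above the table, on the pocket's axis; z up. Has a small round pocket, 36 mm in diameter, for the nozzle cap; grey floor 6 mm above the table.
- pocket_large_round: fixed square black module, 84x84 mm, top 13 mm above the table, one of four in any order in a row (87 mm pitch along y) in the dark steel caddy (94x356 mm, rim 12 mm high). Origin: centre of its underside, 3 mm above the table, on the pocket's axis; z up. Has a large round pocket, 60 mm in diameter, for the tin; grey floor 6 mm above the table.
- pocket_small_slot: fixed square black module, 84x84 mm, top 13 mm above the table, one of four in any order in a row (87 mm pitch along y) in the dark steel caddy (94x356 mm, rim 12 mm high). Origin: centre of its underside, 3 mm above the table, on the pocket's axis; z up. Has a small rectangular pocket, 35 mm along x, 48 mm along y, for the threadlocker (thickness along x); grey floor 6 mm above the table.
- pocket_large_slot: fixed square black module, 84x84 mm, top 13 mm above the table, one of four in any order in a row (87 mm pitch along y) in the dark steel caddy (94x356 mm, rim 12 mm high). Origin: centre of its underside, 3 mm above the table, on the pocket's axis; z up. Has a large rectangular pocket, 51 mm along x, 73 mm along y, for the flat glue bottle (thickness along x); grey floor 6 mm above the table.
There are look-alikes about, which are no part of the job. What is shaped like the part that bears glue_center but purple or turquoise is not meant.

How it is judged:
By the outcome, as a careful person would: the job done as asked, in the order asked, and still so for the second after the job is handed in, with the robot touching nothing.
It also fails if it takes over 112 s, if anything falls off the work surface, if the arm or the gripper's body presses on something with over 40 N, if the wrist force passes 120 N, or if a joint passes its speed limit or range.

## Working session

There is one attempt and no reset: what is moved stays moved. The work goes in short steps, Python scripts to look and compute and a tool call to move; the robot and the scene stay as the last step left them, time stands still between calls to the robot, and variables do not carry over. Pictures are saved under pics/ and viewed, about 12 in all and at most 16, crops included, and the job is handed in when it is done.

Besides the shell and the picture viewer there is one more tool, called after "Call:" as name(argument=value, ...) on one line, values as JSON. send_rows: Moves the arm, as the interface text tells. Its arguments: {"type":"object","properties":{"motion":{"type":"array","items":{"type":"object","properties":{"dp":{"type":"array","items":{"type":"number"}},"rot":{"type":"array","items":{"type":"number"}},"grip":{"type":"number"}}}},"grip_force":{"type":"number"}},"required":["motion"]}

```bash
mkdir -p pics
cat > h.py <<'E'
import numpy as np, cv2
from bench import get_obs, imaging
def grab(n,save=None):
    f=imaging.grab_frame(n)
    f['K']=np.array([[f['fx'],0,f['cx']],[0,f['fy'],f['cy']],[0,0,1.]]);f['R']=np.array(f['R']);f['t']=np.array(f['t']);f['D']=np.array(f['D'],float)
    if save: cv2.imwrite('pics/'+save,f['img'][:,:,::-1])
    return f
def ray(f,uv):
    p=cv2.undistortPoints(np.array(uv,float).reshape(-1,1,2),f['K'],f['D']).reshape(-1,2)
    d=np.c_[p,np.ones(len(p))]@f['R']; return -f['R'].T@f['t'],d
def onz(f,uv,z):
    c,d=ray(f,uv); return c+d*((z-c[2])/d[:,2])[:,None]
def proj(f,X):
    return cv2.projectPoints(np.array(X,float).reshape(-1,3),cv2.Rodrigues(f['R'])[0],f['t'],f['K'],f['D'])[0].reshape(-1,2)
E
python3 - <<'E'
from h import *
import pickle
fs={n:grab(n) for n in('top','side')}
pickle.dump(fs,open('f0.pkl','wb'))
for n in fs:
    cv2.imwrite(f'pics/{n}0.png',cv2.resize(fs[n]['img'][:,:,::-1],(800,600)))
    c,d=ray(fs[n],[[256,192]]);print(n,c,d)
o=get_obs();print({k:np.round(o[k],3) for k in o})
E
```

```text
top [0.29368905 0.17120863 1.41232814] [[ 0.14604406  0.01368086 -0.98922262]]
side [0.19096909 1.14846769 0.72833892] [[ 0.26037154 -0.7997033  -0.54105252]]
{'clock': np.float64(0.1), 'joints': array([ 1.112,  0.478,  0.022,  1.556, -0.011,  1.109, -0.083]), 'qvel': array([ 0.   , -0.001,  0.002, -0.004,  0.001,  0.001,  0.001]), 'tau': array([ 4.0000e-03, -5.9776e+01,  1.6130e+00, -2.8196e+01,  1.3000e-02,
        5.0000e-03,  0.0000e+00]), 'tcp_pos': array([ 0.232, -0.633,  0.23 ]), 'orientation': array([-2.574e+00,  1.799e+00,  2.000e-03]), 'contact_force': array([0.204, 0.589, 1.058]), 'moment': array([ 0.021, -0.056,  0.056]), 'grip_width': np.float64(0.085)}
```

View pics/top0.png

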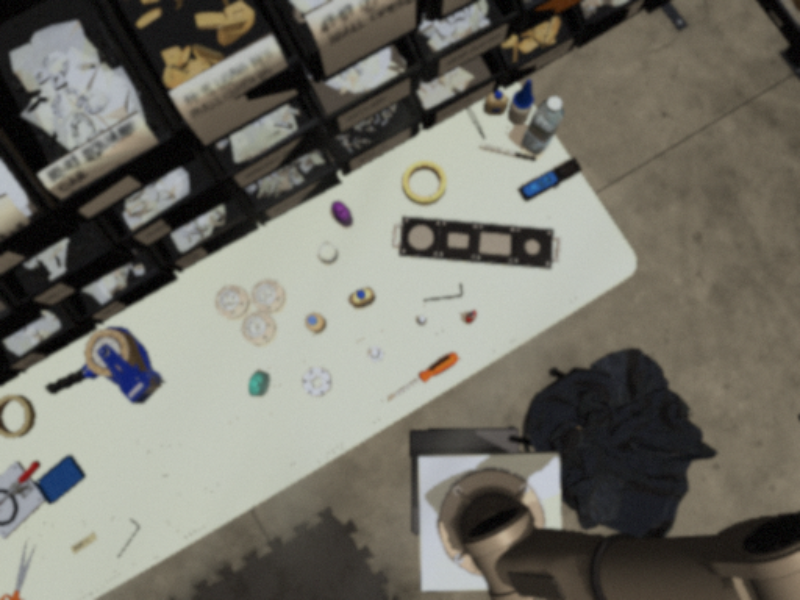

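View pics/side0.png

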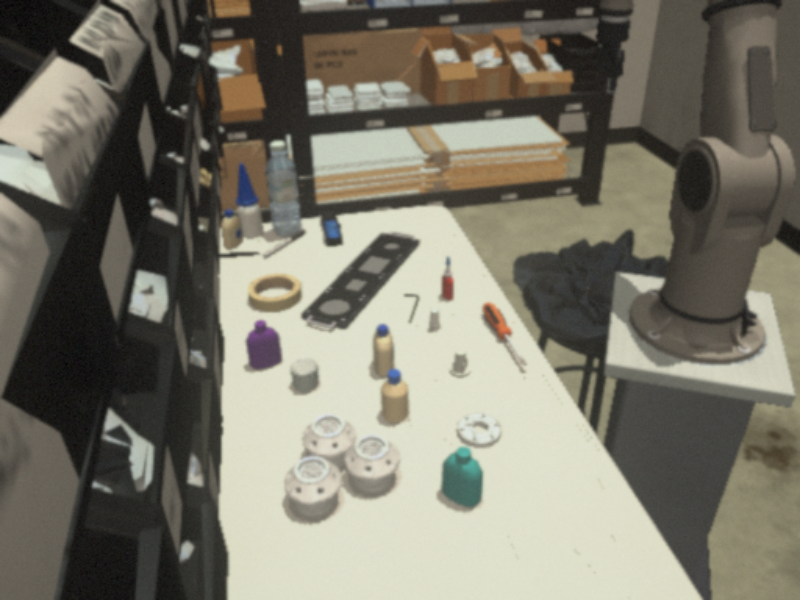

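The top view (800x600) shows the caddy running from (400,237) to (555,247). Its pockets, left to right, are large round (420,237), small slot (458,241), large slot (495,243) and small round (532,247).

Things that could be confused:
- **Glue:** cream bottles at (361,297) and (315,322). There is also one at the back (496,100), plus a purple (342,212) and a turquoise (258,382) bottle.
- **Cap:** white pieces at (421,320) and (375,352); the second shows a flange.
- **Tin:** (327,252).
- **Threadlocker:** (469,316). Also red: the screwdriver (440,367).

I'll check the choices in a close crop and measure them.

Run:
```python
from h import *
import pickle
fs=pickle.load(open('f0.pkl','rb'));t=fs['top'];s=fs['side']
P=lambda l:np.array(l)*.64
for n,uv,z in [('flat?',(361,294),.082),('round?',(315,319),.082),('tin',(327,252),.038),('cap',(421,320),.04),('plug',(375,352),.04),('tl',(469,316),.06),('LR',(420,237),.006),('SS',(458,241),.006),('LS',(495,243),.006),('SR',(532,247),.006)]:
    X=onz(t,[P(uv)],z)[0]; print(n,X.round(3),(proj(s,X)/.64).round())
a=cv2.resize(t['img'][160:240,185:315],(800,492),interpolation=cv2.INTER_CUBIC)
cv2.imwrite('pics/topc.png',a[:,:,::-1])
b=cv2.resize(s['img'][155:275,170:310],(700,600),interpolation=cv2.INTER_CUBIC)
cv2.imwrite('pics/sidec.png',b[:,:,::-1])
```

```text
flat? [0.505 0.274 0.082] [[383. 326.]]
round? [0.452 0.375 0.082] [[395. 368.]]
tin [0.61  0.354 0.038] [[306. 365.]]
cap [0.45  0.144 0.04 ] [[436. 310.]]
plug [0.381 0.248 0.04 ] [[461. 350.]]
tl [0.455 0.039 0.06 ] [[448. 271.]]
LR [0.649 0.141 0.006] [[335. 308.]]
SS [0.638 0.053 0.006] [[357. 285.]]
LS [ 0.631 -0.033  0.006] [[374. 265.]]
SR [ 0.62  -0.12   0.006] [[392. 247.]]
```

View pics/topc.png

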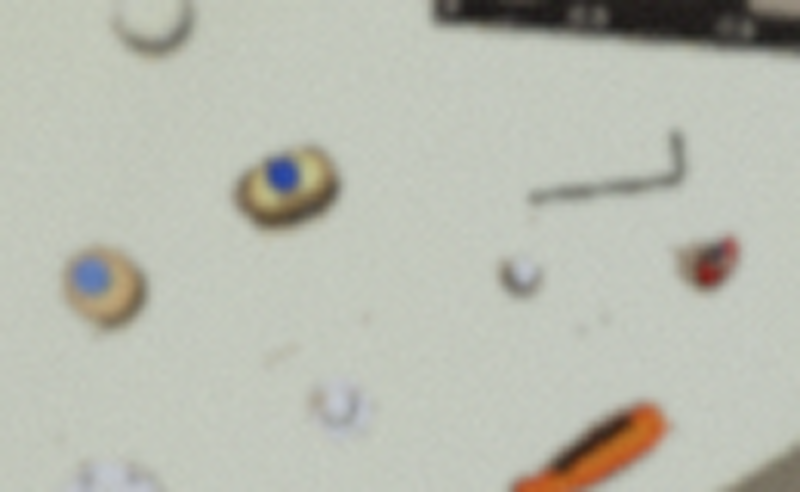

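View pics/sidec.png

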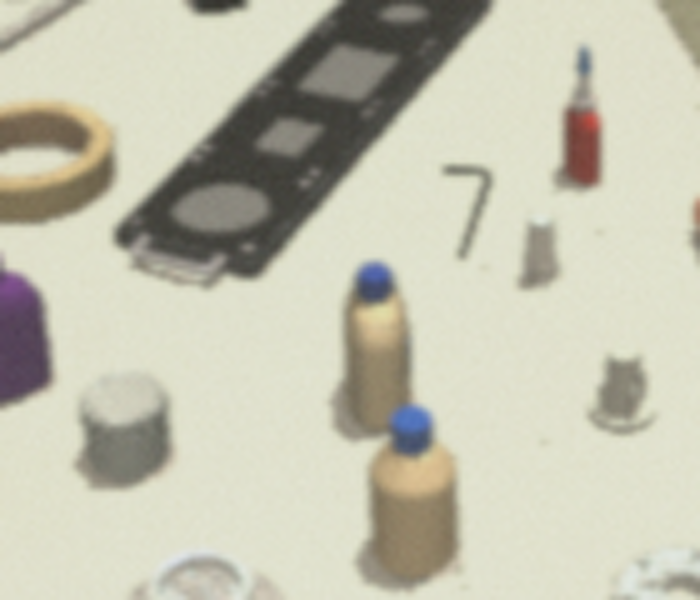

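The crops confirm the choices. The bottle at topc (285,185), sidec (378,360) is oval and narrow, so it is the flat glue bottle; (100,285) is round. The piece at topc (520,275) is the plain cap; (338,405) has the flange. The threadlocker is at (710,265). I'll measure the pockets and bottle axes by mask and start moving.

Call:
send_rows(motion=[{"dp": [0.034, 0.036, 0.009], "rot": [0, 0, 0.11], "grip": 0.085}, {"dp": [0.034, 0.036, 0.009], "rot": [0, 0, 0.11], "grip": 0.085}, {"dp": [0.034, 0.036, 0.009], "rot": [0, 0, 0.11], "grip": 0.085}, {"dp": [0.034, 0.036, 0.009], "rot": [0, 0, 0.11], "grip": 0.085}, {"dp": [0.034, 0.036, 0.009], "rot": [0, 0, 0.11], "grip": 0.085}, {"dp": [0.034, 0.036, 0.009], "rot": [0, 0, 0.11], "grip": 0.085}, {"dp": [0.034, 0.036, 0.009], "rot": [0, 0, 0.11], "grip": 0.085}, {"dp": [0.034, 0.036, 0.009], "rot": [0, 0, 0.11], "grip": 0.085}, {"dp": [0.005, 0.05, 0.0], "rot": [0, 0, 0.11], "grip": 0.085}, {"dp": [0.005, 0.05, 0.0], "rot": [0, 0, 0.11], "grip": 0.085}, {"dp": [0.005, 0.05, 0.0], "rot": [0, 0, 0.11], "grip": 0.085}, {"dp": [0.005, 0.05, 0.0], "rot": [0, 0, 0.11], "grip": 0.085}, {"dp": [0.005, 0.05, 0.0], "rot": [0, 0, 0.11], "grip": 0.085}, {"dp": [0.005, 0.05, 0.0], "rot": [0, 0, 0.11], "grip": 0.085}, {"dp": [0, 0, 0], "rot": [0, 0, 0], "grip": 0.085}])

```text
clock: 1.98
tcp_pos: [0.5347, -0.0228, 0.2984]
orientation: [3.086, 0.578, -0.015]
contact_force: [-0.2, 0.2, -0.5]
grip_width: 0.0851
```

```bash
cat >> h.py <<'E'
def st():
    o=get_obs(); R=cv2.Rodrigues(np.array(o['orientation']))[0]
    print('t',o['clock'],'tcp',np.round(o['tcp_pos'],4),'jaw deg',np.degrees(np.arctan2(R[1,0],R[0,0])).round(2),'toolz',R[:,2].round(3),'w',round(float(o['grip_width']),4),'F',np.round(o['contact_force'],1))
    return o,R
E
python3 - <<'E'
from h import *
import pickle
o,R=st(); print(np.round(o['joints'],2))
f=grab('wrist'); pickle.dump(f,open('w1.pkl','wb'))
cv2.imwrite('pics/w1.png',cv2.resize(f['img'][:,:,::-1],(800,600)))
c,d=ray(f,[[256,192]]);print(c,d)
E
```

```text
t 1.975 tcp [ 0.5347 -0.0228  0.2984] jaw deg 21.21 toolz [-0.009 -0.004 -1.   ] w 0.0851 F [-0.2  0.2 -0.5]
[ 0.41  0.24 -0.57  1.77  0.14  1.18  0.16]
[0.50683953 0.05248147 0.44029947] [[ 0.12675653 -0.28999055 -0.94888389]]
```

View pics/w1.png

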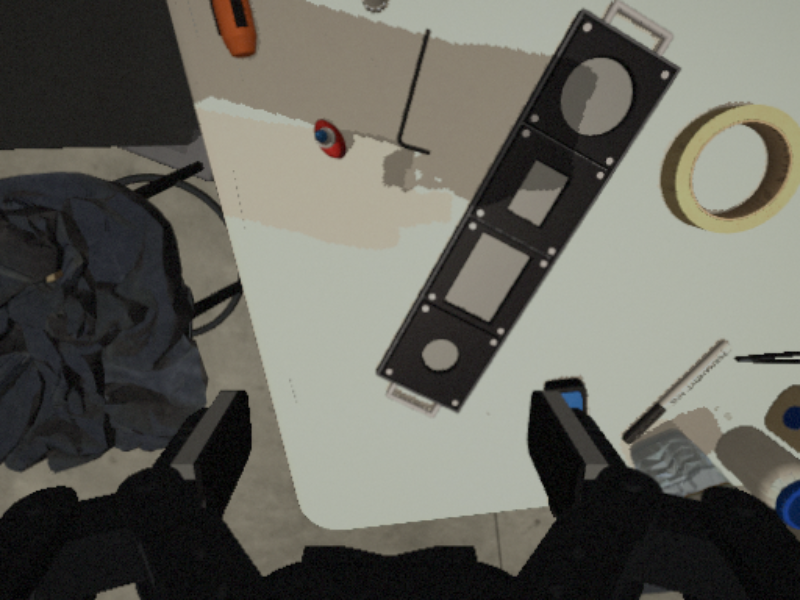

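The wrist view shows the whole caddy: large round pocket (597,95), small slot (538,193), large slot (487,277), small round (440,354). The threadlocker is at (328,138), with its wide axis tilted.

Run:
```python
from h import *
import pickle
f=pickle.load(open('w1.pkl','rb')); g=cv2.cvtColor(f['img'],cv2.COLOR_RGB2GRAY)
def rep(n,m,seed,z):
    _,l=cv2.connectedComponents(m.astype(np.uint8)); k=l[int(seed[1]*.64),int(seed[0]*.64)]
    b=(l==k).astype(np.uint8); c=max(cv2.findContours(b,0,1)[0],key=len).reshape(-1,2).astype(float)
    X=onz(f,c,z)[:,:2]*1000; r=cv2.minAreaRect(X.astype(np.float32)); print(n,k,b.sum(),np.round(r[0],1),np.round(r[1],1),round(r[2],1))
print([int(g[int(y*.64),int(x*.64)]) for x,y in[(597,95),(580,85),(538,193),(487,277),(440,354),(500,300),(480,240)]])
for n,s in dict(LR=(597,95),SS=(538,193),LS=(487,277),SR=(440,354)).items():
    rep(n,g>60,s,.0095)
rep('caddy',g<60,(460,320),.0125)
hsv=cv2.cvtColor(f['img'],cv2.COLOR_RGB2HSV)
red=((hsv[...,0]<8)|(hsv[...,0]>172)|((hsv[...,0]>95)&(hsv[...,0]<130)))&(hsv[...,1]>110)
print('TL in red px'); rep('TL',red,(330,148),.049)
```

```text
[126, 83, 136, 137, 134, 129, 133]
LR 3 1783 [648.7 141.3] [56.9 57.5] 20.8
SS 13 860 [638.8  54.9] [46.9 33.7] 83.7
LS 22 1681 [629.8 -30.2] [72.2 49.8] 83.9
SR 34 376 [ 620.8 -116.5] [34.9 31.6] 21.5
caddy 5 11704 [632.4  12.6] [349.1  92.8] 83.9
TL in red px
TL 27 234 [460.7  34.7] [17.8 30.8] 46.9
```

Call:
send_rows(motion=[{"dp": [-0.006, 0.052, 0], "rot": [0, 0, 0], "grip": 0.085}, {"dp": [-0.006, 0.052, 0], "rot": [0, 0, 0], "grip": 0.085}, {"dp": [-0.006, 0.052, 0], "rot": [0, 0, 0], "grip": 0.085}, {"dp": [-0.006, 0.052, 0], "rot": [0, 0, 0], "grip": 0.085}, {"dp": [-0.006, 0.052, 0], "rot": [0, 0, 0], "grip": 0.085}, {"dp": [-0.006, 0.052, 0], "rot": [0, 0, 0], "grip": 0.085}, {"dp": [0, 0, 0], "rot": [0, 0, 0], "grip": 0.085}])

```text
clock: 2.9
tcp_pos: [0.4995, 0.2816, 0.2954]
orientation: [3.088, 0.528, -0.022]
contact_force: [-0.4, -1.3, 1.1]
grip_width: 0.0848
```

Run:
```python
from h import *
import pickle
o,R=st(); print(np.round(o['joints'],2))
f=grab('wrist'); pickle.dump(f,open('w2.pkl','wb'))
cv2.imwrite('pics/w2.png',cv2.resize(f['img'][:,:,::-1],(800,600)))
```

```text
t 2.9 tcp [0.4995 0.2816 0.2954] jaw deg 19.42 toolz [-0.012 -0.011 -1.   ] w 0.0848 F [-0.4 -1.3  1.1]
[-0.07  0.34 -0.7   1.68  0.23  1.22 -0.49]
```

View pics/w2.png

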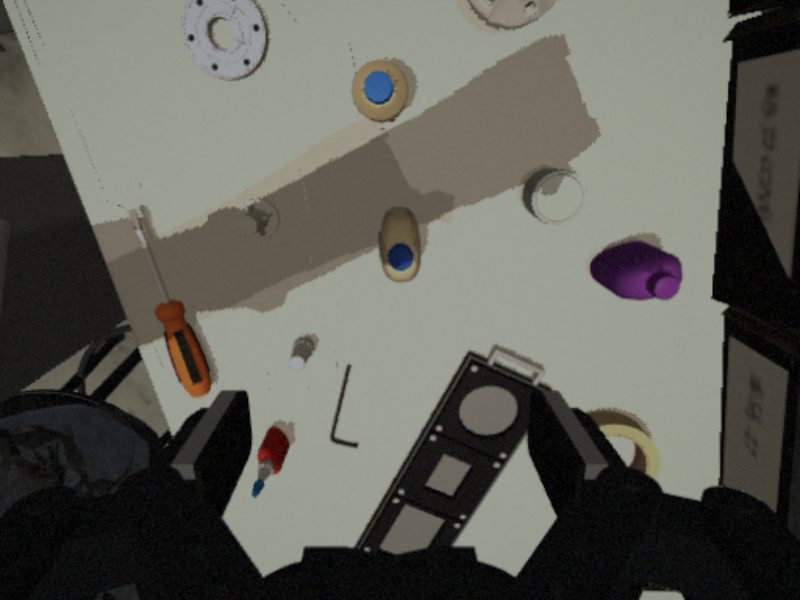

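The second wrist view shows the flat glue bottle at (400,245), with its long axis close to square with the jaws. The round bottle is at (380,90), the tin at (557,195), the cap at (302,350), the flanged plug at (262,217) and the threadlocker at (272,450).

Run:
```python
from h import *
import pickle
f=pickle.load(open('w2.pkl','rb'));t=pickle.load(open('f0.pkl','rb'))
hsv=cv2.cvtColor(f['img'],cv2.COLOR_RGB2HSV); H,S,V=[hsv[...,i].astype(int) for i in range(3)]
def blob(m,seed):
    _,l=cv2.connectedComponents(m.astype(np.uint8)); k=l[int(seed[1]*.64),int(seed[0]*.64)]
    b=(l==k).astype(np.uint8); return max(cv2.findContours(b,0,1)[0],key=len).reshape(-1,2).astype(float)
def rep(n,c,z):
    X=onz(f,c,z)[:,:2]*1000; r=cv2.minAreaRect(X.astype(np.float32)); print(n,len(c),np.round(r[0],1),np.round(r[1],1),round(r[2],1))
blue=(H>95)&(H<130)&(S>120)
rep('gluecap',blob(blue,(400,257)),.080)
body=(((H>8)&(H<28)&(S>85))|blue); body[:120]=0
for x,y in[(400,225),(410,275),(395,210)]: print(hsv[int(y*.64),int(x*.64)])
c=blob(body,(400,225))
for z in(.03,.05,.06): rep('glue%g'%z,c,z)
print('TCP axis px',(proj(f,[[.4995,.2816,.05]])/.64).round())
print('tin', onz(f,[[557*.64,192*.64]],.038)*1000,'cap',onz(f,[[297*.64,361*.64]],.04)*1000)
ts=t['side']
hs=cv2.cvtColor(ts['img'],cv2.COLOR_RGB2HSV);b=((hs[...,0]>95)&(hs[...,0]<130)&(hs[...,1]>100)).astype(np.uint8)
b[:, :230]=0;b[:,270:]=0;b[:195]=0;b[225:]=0
M=cv2.moments(b); p=[M['m10']/M['m00'],M['m01']/M['m00']];print('side cap',p,onz(ts,[p],.075)*1000)
cv2.imwrite('pics/w2c.png',cv2.resize(f['img'][100:260,150:390,::-1],(800,533),interpolation=cv2.INTER_CUBIC))
```

```text
gluecap 41 [506.1 278. ] [16.9 17.8] 64.3
[18 90 99]
[ 20  88 147]
[18 85 72]
glue0.03 165 [506.4 277.2] [32.3 60.9] 19.6
glue0.05 165 [504.9 281.2] [30.7 57.9] 19.6
glue0.06 165 [504.1 283.2] [29.9 56.4] 19.6
TCP axis px [[394. 241.]]
tin [[610.01586445 360.69749385  38.        ]] cap [[454.40026547 146.37946351  40.        ]]
side cap [244.53846153846155, 209.84615384615384] [[508.14423862 271.52624502  75.        ]]
```

View pics/w2c.png

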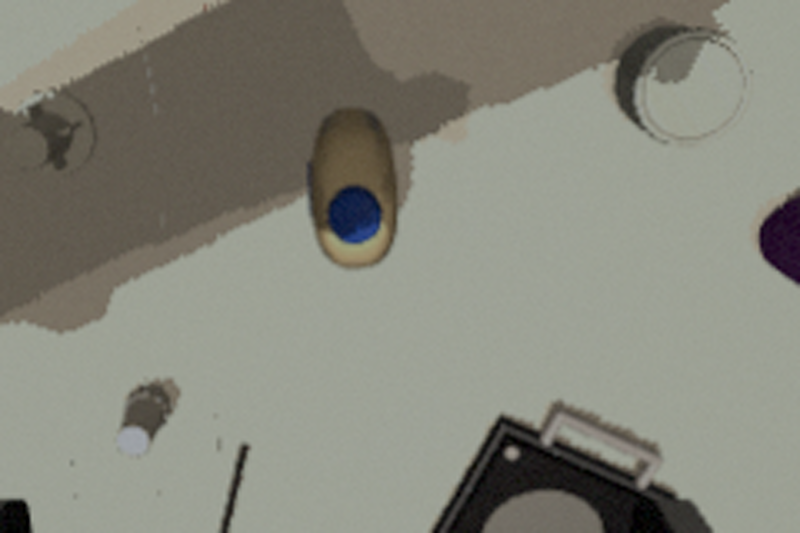

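Call:
send_rows(motion=[{"dp": [0.004, -0.002, -0.045], "rot": [0.006, -0.006, 0], "grip": 0.085}, {"dp": [0.003, -0.002, -0.045], "rot": [0.005, -0.006, 0], "grip": 0.085}, {"dp": [0, 0, -0.045], "rot": [0, 0, 0], "grip": 0.085}, {"dp": [0, 0, -0.045], "rot": [0, 0, 0], "grip": 0.085}, {"dp": [0, 0, 0], "rot": [0, 0, 0], "grip": 0.085}])

```text
clock: 3.58
tcp_pos: [0.5141, 0.2599, 0.1097]
orientation: [3.093, 0.491, 0.003]
contact_force: [-0.0, 0.8, 0.5]
grip_width: 0.0849
```

```bash
python3 -c "
from h import *
st()"
```

```text
t 3.575 tcp [0.5141 0.2599 0.1097] jaw deg 18.05 toolz [ 0.003 -0.01  -1.   ] w 0.0849 F [-0.   0.8  0.5]
```

Call:
send_rows(motion=[{"dp": [-0.008, 0.018, 0], "rot": [0.01, 0.003, 0.027], "grip": 0.085}, {"dp": [0, 0, 0], "rot": [0, 0, 0], "grip": 0.085}])

```text
clock: 3.82
tcp_pos: [0.508, 0.2787, 0.113]
orientation: [-3.094, -0.533, -0.007]
contact_force: [0.5, 0.0, 0.7]
grip_width: 0.085
```

```bash
python3 -c "
from h import *
st()"
```

```text
t 3.825 tcp [0.508  0.2787 0.113 ] jaw deg 19.54 toolz [ 0.004  0.003 -1.   ] w 0.085 F [0.5 0.  0.7]
```

Call:
send_rows(motion=[{"dp": [-0.001, 0, -0.015], "rot": [0, 0, 0], "grip": 0.085}, {"dp": [0, 0, -0.015], "rot": [0, 0, 0], "grip": 0.085}, {"dp": [0, 0, -0.015], "rot": [0, 0, 0], "grip": 0.085}, {"dp": [0, 0, -0.015], "rot": [0, 0, 0], "grip": 0.085}, {"dp": [0, 0.002, -0.015], "rot": [0, 0, 0], "grip": 0.085}, {"dp": [0, 0, 0], "rot": [0, 0, 0], "grip": 0.085}])

```text
clock: 4.58
tcp_pos: [0.5076, 0.2809, 0.0341]
orientation: [-3.094, -0.532, -0.01]
contact_force: [0.0, -0.5, 0.1]
grip_width: 0.0849
```

Close on the bottle.

Call:
send_rows(motion=[{"dp": [-0.001, -0.002, 0.003], "rot": [0, 0, 0], "grip": 0.05}, {"dp": [0, 0, 0], "rot": [0, 0, 0], "grip": 0.02}, {"dp": [0, 0, 0], "rot": [0, 0, 0], "grip": 0.02}, {"dp": [0, 0, 0], "rot": [0, 0, 0], "grip": 0.02}, {"dp": [0, 0, 0], "rot": [0, 0, 0], "grip": 0.02}, {"dp": [0, 0, 0], "rot": [0, 0, 0], "grip": 0.02}, {"dp": [0, 0, 0], "rot": [0, 0, 0], "grip": 0.02}, {"dp": [0, 0, 0], "rot": [0, 0, 0], "grip": 0.02}], grip_force=45)

```text
clock: 5.58
tcp_pos: [0.5073, 0.2791, 0.0385]
orientation: [-3.094, -0.532, -0.013]
contact_force: [-0.6, -0.5, -0.4]
grip_width: 0.0316
```

Call:
send_rows(motion=[{"dp": [0, 0, 0.015], "rot": [0, 0, 0], "grip": 0.02}, {"dp": [0, 0, 0.03], "rot": [0, 0, 0], "grip": 0.02}, {"dp": [0, 0, 0.035], "rot": [0, 0, 0], "grip": 0.02}, {"dp": [0, 0, 0.035], "rot": [0, 0, 0], "grip": 0.02}, {"dp": [0.015, -0.039, 0.005], "rot": [0, 0, -0.056], "grip": 0.02}, {"dp": [0.015, -0.039, 0], "rot": [0, 0, -0.056], "grip": 0.02}, {"dp": [0.015, -0.039, 0], "rot": [0, 0, -0.056], "grip": 0.02}, {"dp": [0.015, -0.039, 0], "rot": [0, 0, -0.056], "grip": 0.02}, {"dp": [0.015, -0.039, 0], "rot": [0, 0, -0.056], "grip": 0.02}, {"dp": [0.015, -0.039, 0], "rot": [0, 0, -0.056], "grip": 0.02}, {"dp": [0.015, -0.039, 0], "rot": [0, 0, -0.056], "grip": 0.02}, {"dp": [0.015, -0.039, 0], "rot": [0, 0, -0.056], "grip": 0.02}, {"dp": [0, 0, 0], "rot": [0, 0, 0], "grip": 0.02}])

```text
clock: 7.2
tcp_pos: [0.6292, -0.0407, 0.1763]
orientation: [-3.133, 0.183, -0.032]
contact_force: [0.3, 0.0, -2.0]
grip_width: 0.0317
```

Run:
```python
from h import *
st()
f=grab('wrist'); cv2.imwrite('pics/w3.png',cv2.resize(f['img'][:,:,::-1],(800,600)))
```

```text
t 7.2 tcp [ 0.6292 -0.0407  0.1763] jaw deg -6.67 toolz [ 0.021  0.002 -1.   ] w 0.0317 F [ 0.3  0.  -2. ]
```

View pics/w3.png

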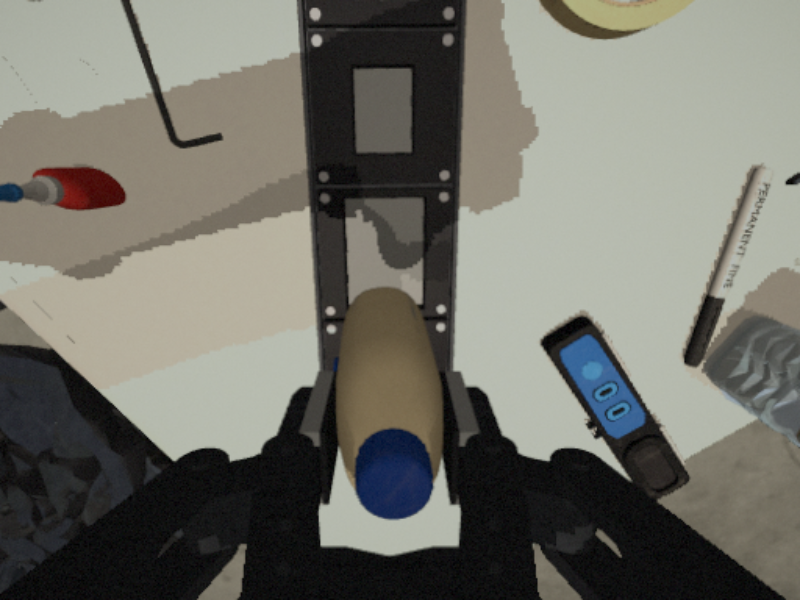

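The bottle is held square between the fingers, long axis in line with the caddy, above the large slot (385,245). I'll correct the offset and go down.

Call:
send_rows(motion=[{"dp": [0.001, 0.01, 0], "rot": [-0.002, 0.021, 0.01], "grip": 0.02}, {"dp": [0, 0, -0.02], "rot": [0, 0, 0], "grip": 0.02}, {"dp": [0, 0, -0.02], "rot": [0, 0, 0], "grip": 0.02}, {"dp": [0, 0, -0.02], "rot": [0, 0, 0], "grip": 0.02}, {"dp": [0, 0, -0.02], "rot": [0, 0, 0], "grip": 0.02}, {"dp": [0, 0, 0], "rot": [0, 0, 0], "grip": 0.02}])

```text
clock: 8.0
tcp_pos: [0.627, -0.022, 0.0897]
orientation: [-3.135, 0.148, 0.01]
contact_force: [-0.8, -0.5, -1.7]
grip_width: 0.0319
```

```bash
python3 -c "
from h import *
st()"
```

```text
t 8.0 tcp [ 0.627  -0.022   0.0897] jaw deg -5.41 toolz [-0.006  0.004 -1.   ] w 0.0319 F [-0.8 -0.5 -1.7]
```

Call:
send_rows(motion=[{"dp": [0.003, -0.009, 0], "rot": [-0.004, -0.006, -0.01], "grip": 0.02}, {"dp": [0, 0, -0.008], "rot": [0, 0, 0], "grip": 0.02}, {"dp": [0, 0, -0.008], "rot": [0, 0, 0], "grip": 0.02}, {"dp": [0, 0, 0], "rot": [0, 0, 0], "grip": 0.02}])

```text
clock: 8.5
tcp_pos: [0.6316, -0.0324, 0.074]
orientation: [3.137, -0.167, 0.005]
contact_force: [0.2, 0.6, -1.0]
grip_width: 0.0322
```

Call:
send_rows(motion=[{"dp": [-0.001, 0.001, -0.008], "rot": [0, 0, 0], "grip": 0.02}, {"dp": [0, 0, -0.008], "rot": [0, 0, 0], "grip": 0.02}, {"dp": [0, 0, -0.007], "rot": [0, 0, 0], "grip": 0.02}, {"dp": [0, 0, -0.005], "rot": [0, 0, 0], "grip": 0.02}, {"dp": [0, 0, 0], "rot": [0, 0, 0], "grip": 0.02}])

```text
clock: 9.12
tcp_pos: [0.6309, -0.0308, 0.0445]
orientation: [3.137, -0.166, 0.007]
contact_force: [-0.0, 0.1, 2.3]
grip_width: 0.0321
```

Floor contact came at the expected height (44.5 mm). I'll release and retreat.

Call:
send_rows(motion=[{"dp": [0, 0, 0], "rot": [0, 0, 0], "grip": 0.085}, {"dp": [0, 0, 0], "rot": [0, 0, 0], "grip": 0.085}, {"dp": [0, 0, 0], "rot": [0, 0, 0], "grip": 0.085}, {"dp": [0, 0, 0], "rot": [0, 0, 0], "grip": 0.085}, {"dp": [0, 0, 0.02], "rot": [0, 0, 0], "grip": 0.085}, {"dp": [0, 0, 0.03], "rot": [0, 0, 0], "grip": 0.085}, {"dp": [0, 0, 0.03], "rot": [0, 0, 0], "grip": 0.085}, {"dp": [0, 0, 0.03], "rot": [0, 0, 0], "grip": 0.085}, {"dp": [0, 0, 0.03], "rot": [0, 0, 0], "grip": 0.085}, {"dp": [0, 0, 0], "rot": [0, 0, 0], "grip": 0.085}])

```text
clock: 10.38
tcp_pos: [0.6324, -0.0301, 0.1972]
orientation: [-3.137, 0.165, -0.018]
contact_force: [0.4, -0.1, -0.1]
grip_width: 0.0853
```

Run:
```python
from h import *
st()
f=grab('wrist'); cv2.imwrite('pics/w4.png',cv2.resize(f['img'][:,:,::-1],(800,600)))
```

```text
t 10.375 tcp [ 0.6324 -0.0301  0.1972] jaw deg -6.02 toolz [ 0.012 -0.    -1.   ] w 0.0853 F [ 0.4 -0.1 -0.1]
```

View pics/w4.png

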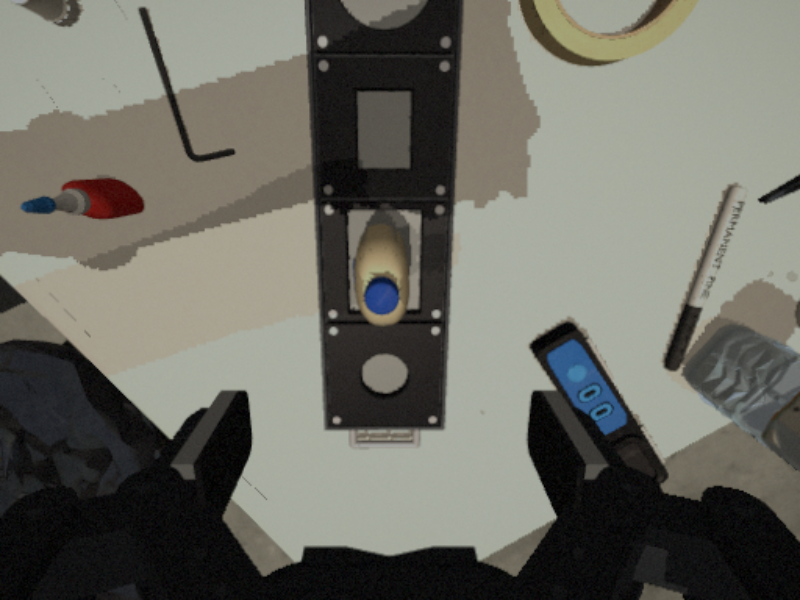

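Glue stands upright, down in the large slot (385,265) with margin all round. Next is the threadlocker, seen at (105,197).

Call:
send_rows(motion=[{"dp": [-0.034, 0.013, 0.01], "rot": [0, -0.0, 0.18], "grip": 0.085}, {"dp": [-0.034, 0.013, 0.01], "rot": [0, 0, 0.18], "grip": 0.085}, {"dp": [-0.034, 0.013, 0.01], "rot": [0, 0, 0.18], "grip": 0.085}, {"dp": [-0.034, 0.013, 0.01], "rot": [0, 0, 0.18], "grip": 0.085}, {"dp": [-0.034, 0.013, 0.0], "rot": [0, 0, 0.18], "grip": 0.085}, {"dp": [0, 0, 0], "rot": [0, 0, 0], "grip": 0.085}])

```text
clock: 11.18
tcp_pos: [0.4525, 0.0354, 0.2328]
orientation: [-2.876, -1.257, 0.001]
contact_force: [-0.3, -0.7, -0.2]
grip_width: 0.0849
```

Run:
```python
from h import *
o,_=st()
f=grab('wrist'); cv2.imwrite('pics/w5.png',cv2.resize(f['img'][:,:,::-1],(800,600)))
hsv=cv2.cvtColor(f['img'],cv2.COLOR_RGB2HSV);H,S,V=[hsv[...,i] for i in range(3)]
print('axis px',(proj(f,[[.461,.035,.049]])/.64).round())
for n,m,zs in [('red',((H<8)|(H>172))&(S>110),(.03,.049)),('blue',(H>95)&(H<130)&(S>110),(.083,.093))]:
    k,l,s,c=cv2.connectedComponentsWithStats(m.astype(np.uint8))
    q=proj(f,[[.461,.035,zs[1]]])[0]
    i=max((i for i in range(1,k) if s[i,4]>25),key=lambda i:-np.hypot(*(c[i]-q)))
    cc=max(cv2.findContours((l==i).astype(np.uint8),0,1)[0],key=len).reshape(-1,2).astype(float)
    for z in zs:
        r=cv2.minAreaRect((onz(f,cc,z)[:,:2]*1000).astype(np.float32));print(n,z,s[i,4],np.round(r[0],1),np.round(r[1],1),round(r[2],1))
```

```text
t 11.175 tcp [0.4525 0.0354 0.2328] jaw deg 47.23 toolz [-0.002  0.002 -1.   ] w 0.0849 F [-0.3 -0.7 -0.2]
axis px [[397. 271.]]
red 0.03 187 [452.9  38. ] [16.  24.4] 47.2
red 0.049 187 [449.7  40.9] [15.2 23. ] 47.2
blue 0.083 52 [455.8  36.2] [5.9 8.1] 47.3
blue 0.093 52 [453.7  38.1] [5.7 7.8] 47.3
```

View pics/w5.png

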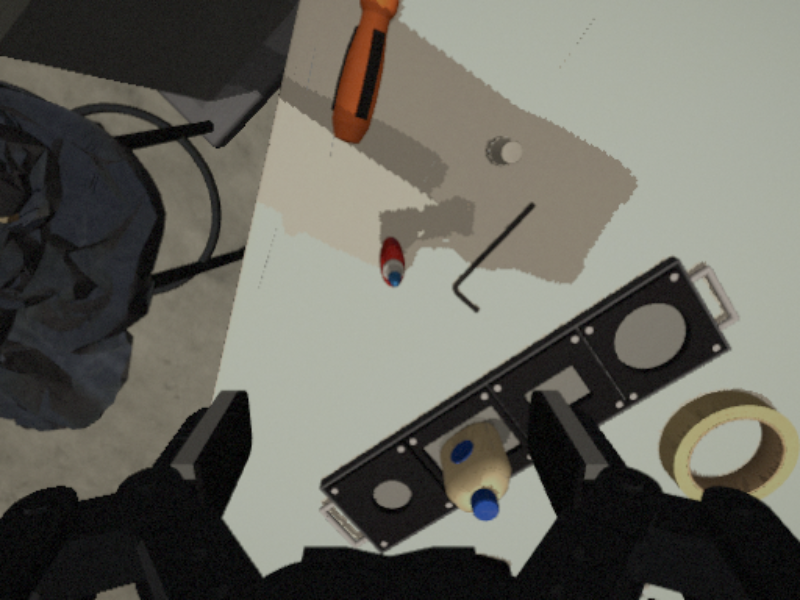

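The glue bottle still stands in its slot. The threadlocker is at (392,262) with its thickness along the jaws (47°). I'll go down over it.

Call:
send_rows(motion=[{"dp": [0.003, 0.001, -0.02], "rot": [0, 0, 0], "grip": 0.085}, {"dp": [0, 0, -0.02], "rot": [0, 0, 0], "grip": 0.085}, {"dp": [0, 0, -0.02], "rot": [0, 0, 0], "grip": 0.085}, {"dp": [0, 0, -0.02], "rot": [0, 0, 0], "grip": 0.085}, {"dp": [0, 0, -0.015], "rot": [0, 0, 0], "grip": 0.085}, {"dp": [0, 0, 0], "rot": [0, 0, 0], "grip": 0.085}])

```text
clock: 11.98
tcp_pos: [0.4615, 0.0332, 0.1336]
orientation: [-2.886, -1.231, -0.002]
contact_force: [1.0, -0.2, 0.7]
grip_width: 0.0848
```

```bash
python3 -c "
from h import *
st()"
```

```text
t 11.975 tcp [0.4615 0.0332 0.1336] jaw deg 46.21 toolz [-0.     0.004 -1.   ] w 0.0848 F [ 1.  -0.2  0.7]
```

Call:
send_rows(motion=[{"dp": [-0.006, 0.004, 0], "rot": [0, 0, 0.018], "grip": 0.085}, {"dp": [0, 0, -0.016], "rot": [0, 0, 0], "grip": 0.085}, {"dp": [0, 0, -0.016], "rot": [0, 0, 0], "grip": 0.085}, {"dp": [0, 0, -0.016], "rot": [0, 0, 0], "grip": 0.085}, {"dp": [0, 0, -0.016], "rot": [0, 0, 0], "grip": 0.085}, {"dp": [0, 0, -0.016], "rot": [0, 0, 0], "grip": 0.085}, {"dp": [0, 0, -0.014], "rot": [0, 0, 0], "grip": 0.085}, {"dp": [0, 0, 0], "rot": [0, 0, 0], "grip": 0.085}])

```text
clock: 12.98
tcp_pos: [0.4556, 0.0375, 0.0335]
orientation: [-2.875, -1.258, -0.003]
contact_force: [0.5, -0.6, 0.3]
grip_width: 0.0851
```

Call:
send_rows(motion=[{"dp": [0, -0.001, 0.002], "rot": [0, 0, 0], "grip": 0.04}, {"dp": [0, 0, 0], "rot": [0, 0, 0], "grip": 0.005}, {"dp": [0, 0, 0], "rot": [0, 0, 0], "grip": 0.005}, {"dp": [0, 0, 0], "rot": [0, 0, 0], "grip": 0.005}, {"dp": [0, 0, 0], "rot": [0, 0, 0], "grip": 0.005}, {"dp": [0, 0, 0], "rot": [0, 0, 0], "grip": 0.005}, {"dp": [0, 0, 0], "rot": [0, 0, 0], "grip": 0.005}, {"dp": [0, 0, 0], "rot": [0, 0, 0], "grip": 0.005}], grip_force=35)

```text
clock: 13.98
tcp_pos: [0.4568, 0.0364, 0.0371]
orientation: [-2.876, -1.258, -0.007]
contact_force: [-0.2, 0.6, -0.8]
grip_width: 0.015
```

Call:
send_rows(motion=[{"dp": [0, 0, 0.015], "rot": [0, 0, 0], "grip": 0.005}, {"dp": [0, 0, 0.03], "rot": [0, 0, 0], "grip": 0.005}, {"dp": [0, 0, 0.03], "rot": [0, 0, 0], "grip": 0.005}, {"dp": [0, 0, 0.03], "rot": [0, 0, 0], "grip": 0.005}, {"dp": [0.023, 0.003, 0], "rot": [0, 0, -0.116], "grip": 0.005}, {"dp": [0.023, 0.003, 0], "rot": [0, 0, -0.116], "grip": 0.005}, {"dp": [0.023, 0.003, 0], "rot": [0, 0, -0.116], "grip": 0.005}, {"dp": [0.023, 0.003, 0], "rot": [0, 0, -0.116], "grip": 0.005}, {"dp": [0.023, 0.003, 0], "rot": [0, 0, -0.116], "grip": 0.005}, {"dp": [0.023, 0.003, 0], "rot": [0, 0, -0.116], "grip": 0.005}, {"dp": [0.023, 0.002, 0], "rot": [0, 0, -0.116], "grip": 0.005}, {"dp": [0.021, 0.002, 0], "rot": [0, 0, -0.116], "grip": 0.005}, {"dp": [0, 0, 0], "rot": [0, 0, 0], "grip": 0.005}])

```text
clock: 15.6
tcp_pos: [0.643, 0.0609, 0.1581]
orientation: [-3.132, 0.204, -0.016]
contact_force: [0.4, 0.7, -0.6]
grip_width: 0.0151
```

Run:
```python
from h import *
o,_=st()
f=grab('wrist'); cv2.imwrite('pics/w6.png',cv2.resize(f['img'][:,:,::-1],(800,600)))
```

```text
t 15.6 tcp [0.643  0.0609 0.1581] jaw deg -7.44 toolz [ 0.01   0.002 -1.   ] w 0.0151 F [ 0.4  0.7 -0.6]
```

View pics/w6.png

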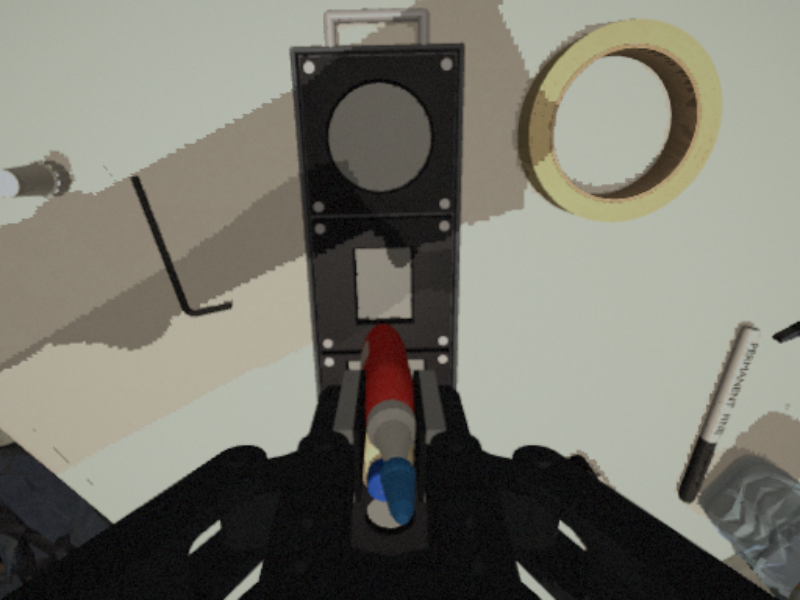

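The threadlocker is held at (390,400), leaning about 3° in the jaws, with the slot clear ahead at (384,285). There are 8 mm of room each side. I'll correct and go down.

Call:
send_rows(motion=[{"dp": [-0.002, -0.005, 0], "rot": [-0.002, 0.01, 0.023], "grip": 0.005}, {"dp": [0, 0, -0.016], "rot": [0, 0, 0], "grip": 0.005}, {"dp": [0, 0, -0.016], "rot": [0, 0, 0], "grip": 0.005}, {"dp": [0, 0, -0.016], "rot": [0, 0, 0], "grip": 0.005}, {"dp": [0, 0, -0.016], "rot": [0, 0, 0], "grip": 0.005}, {"dp": [0, 0, 0], "rot": [0, 0, 0], "grip": 0.005}])

```text
clock: 16.4
tcp_pos: [0.6359, 0.0544, 0.0882]
orientation: [3.137, -0.157, -0.009]
contact_force: [-0.3, -0.4, -0.3]
grip_width: 0.0148
```

```bash
python3 -c "
from h import *
st()"
```

```text
t 16.4 tcp [0.6359 0.0544 0.0882] jaw deg -5.75 toolz [-0.006 -0.    -1.   ] w 0.0148 F [-0.3 -0.4 -0.3]
```

Call:
send_rows(motion=[{"dp": [0.005, 0.001, 0], "rot": [0, -0.006, -0.006], "grip": 0.005}, {"dp": [0, 0, -0.009], "rot": [0, 0, 0], "grip": 0.005}, {"dp": [0, 0, -0.009], "rot": [0, 0, 0], "grip": 0.005}, {"dp": [0, 0, -0.008], "rot": [0, 0, 0], "grip": 0.005}, {"dp": [0, 0, 0], "rot": [0, 0, 0], "grip": 0.005}])

```text
clock: 17.02
tcp_pos: [0.6422, 0.0559, 0.0613]
orientation: [-3.137, 0.167, -0.004]
contact_force: [0.0, 0.5, -0.4]
grip_width: 0.0154
```

Call:
send_rows(motion=[{"dp": [-0.001, 0, -0.007], "rot": [0, 0, 0], "grip": 0.005}, {"dp": [0, 0, -0.006], "rot": [0, 0, 0], "grip": 0.005}, {"dp": [0, 0, -0.004], "rot": [0, 0, 0], "grip": 0.005}, {"dp": [0, 0, 0], "rot": [0, 0, 0], "grip": 0.005}])

```text
clock: 17.52
tcp_pos: [0.6413, 0.056, 0.0433]
orientation: [-3.137, 0.167, -0.004]
contact_force: [-0.2, -0.1, -0.5]
grip_width: 0.0153
```

Call:
send_rows(motion=[{"dp": [0, 0, -0.0015], "rot": [0, 0, 0], "grip": 0.005}, {"dp": [0, 0, 0], "rot": [0, 0, 0], "grip": 0.005}])

```text
clock: 17.77
tcp_pos: [0.6423, 0.0562, 0.0434]
orientation: [-3.137, 0.167, -0.007]
contact_force: [0.2, -0.7, -0.9]
grip_width: 0.0155
```

Call:
send_rows(motion=[{"dp": [0, 0, -0.002], "rot": [0, 0, 0], "grip": 0.005}, {"dp": [0, 0, 0], "rot": [0, 0, 0], "grip": 0.005}])

```text
clock: 18.02
tcp_pos: [0.6433, 0.0564, 0.0433]
orientation: [-3.137, 0.168, -0.011]
contact_force: [0.2, -0.1, -0.0]
grip_width: 0.0152
```

Call:
send_rows(motion=[{"dp": [-0.002, 0, -0.003], "rot": [0, 0, 0], "grip": 0.005}, {"dp": [0, 0, -0.001], "rot": [0, 0, 0], "grip": 0.005}])

```text
clock: 18.27
tcp_pos: [0.6438, 0.0566, 0.043]
orientation: [-3.137, 0.169, -0.019]
contact_force: [-4.4, -0.2, 6.4]
grip_width: 0.0148
```

Contact (6 N up). I'll release, then retreat straight up.

Call:
send_rows(motion=[{"dp": [0, 0, 0.001], "rot": [0, 0, 0], "grip": 0.03}, {"dp": [0, 0, 0], "rot": [0, 0, 0], "grip": 0.085}, {"dp": [0, 0, 0], "rot": [0, 0, 0], "grip": 0.085}, {"dp": [0, 0, 0], "rot": [0, 0, 0], "grip": 0.085}, {"dp": [0, 0, 0], "rot": [0, 0, 0], "grip": 0.085}, {"dp": [0, 0, 0.02], "rot": [0, 0, 0], "grip": 0.085}, {"dp": [0, 0, 0.02], "rot": [0, 0, 0], "grip": 0.085}, {"dp": [0, 0, 0.03], "rot": [0, 0, 0], "grip": 0.085}, {"dp": [0, 0, 0.03], "rot": [0, 0, 0], "grip": 0.085}, {"dp": [0, 0, 0.03], "rot": [0, 0, 0], "grip": 0.085}, {"dp": [0, 0, 0], "rot": [0, 0, 0], "grip": 0.085}])

```text
clock: 19.65
tcp_pos: [0.6449, 0.0574, 0.1859]
orientation: [-3.135, 0.168, -0.029]
contact_force: [-0.7, -0.0, -0.3]
grip_width: 0.0853
```

Run:
```python
from h import *
o,_=st()
f=grab('wrist'); cv2.imwrite('pics/w7.png',cv2.resize(f['img'][:,:,::-1],(800,600)))
```

```text
t 19.65 tcp [0.6449 0.0574 0.1859] jaw deg -6.12 toolz [ 0.019  0.001 -1.   ] w 0.0853 F [-0.7 -0.  -0.3]
```

View pics/w7.png

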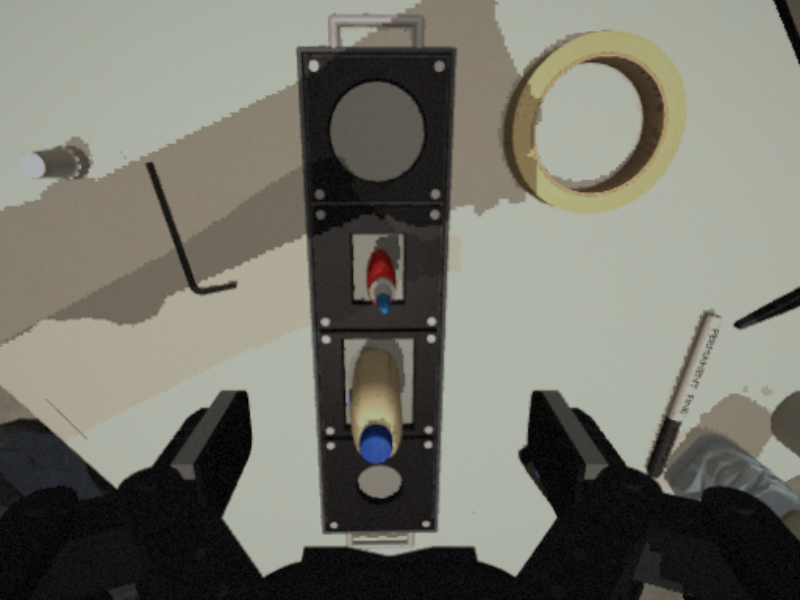

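The threadlocker stands upright in the small slot (380,280) and the glue in the large slot (378,400). Next is the cap at (50,163).

Call:
send_rows(motion=[{"dp": [-0.031, 0.015, 0.003], "rot": [0, 0.01, 0], "grip": 0.085}, {"dp": [-0.031, 0.015, 0.003], "rot": [0, 0.009, 0], "grip": 0.085}, {"dp": [-0.031, 0.015, 0.003], "rot": [0, 0, 0], "grip": 0.085}, {"dp": [-0.031, 0.015, 0], "rot": [0, 0, 0], "grip": 0.085}, {"dp": [-0.031, 0.015, 0], "rot": [0, 0, 0], "grip": 0.085}, {"dp": [-0.031, 0.015, 0], "rot": [0, 0, 0], "grip": 0.085}, {"dp": [0, 0, 0], "rot": [0, 0, 0], "grip": 0.085}])

```text
clock: 20.58
tcp_pos: [0.4481, 0.1471, 0.1905]
orientation: [3.134, -0.168, -0.016]
contact_force: [-0.1, -0.1, -0.8]
grip_width: 0.0849
```

Run:
```python
from h import *
o,_=st()
f=grab('wrist'); q=proj(f,[[.454,.146,.04]])[0]; print(q)
x,y=q.astype(int); a=f['img'][max(y-60,0):y+60,x-80:x+80]
cv2.imwrite('pics/w8.png',cv2.resize(a[:,:,::-1],(800,a.shape[0]*5),interpolation=cv2.INTER_CUBIC)); print(x-80,max(y-60,0))
import pickle;pickle.dump(f,open('w8.pkl','wb'))
```

```text
t 20.575 tcp [0.4481 0.1471 0.1905] jaw deg -6.14 toolz [-0.01  -0.003 -1.   ] w 0.0849 F [-0.1 -0.1 -0.8]
[256.82634133 175.13294182]
176 115
```

View pics/w8.png

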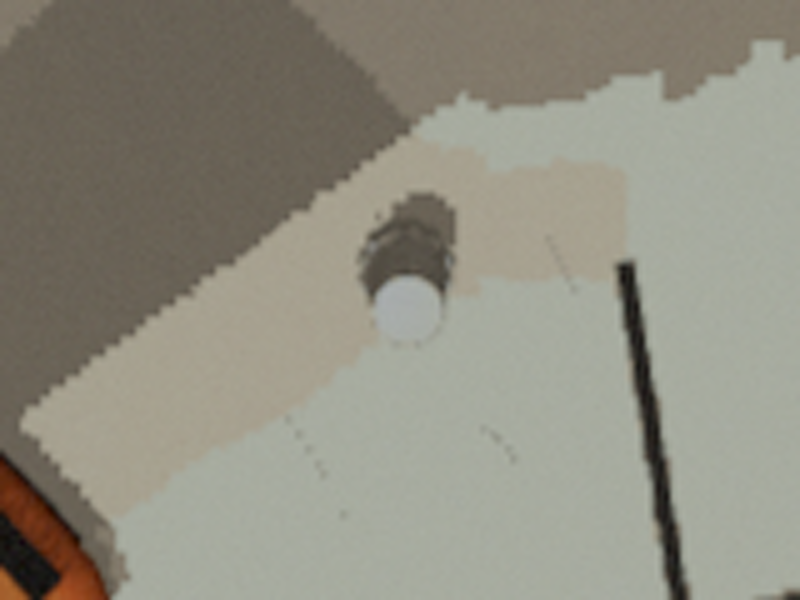

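The crop shows the plain cap with no flange. Its top centre at (408,311) puts it at (0.4545, 0.145).

Call:
send_rows(motion=[{"dp": [0.006, -0.002, 0], "rot": [0.003, -0.01, 0], "grip": 0.085}, {"dp": [0, 0, -0.018], "rot": [0, 0, 0], "grip": 0.085}, {"dp": [0, 0, -0.018], "rot": [0, 0, 0], "grip": 0.085}, {"dp": [0, 0, -0.018], "rot": [0, 0, 0], "grip": 0.085}, {"dp": [0, 0, -0.018], "rot": [0, 0, 0], "grip": 0.085}, {"dp": [0, 0, -0.018], "rot": [0, 0, 0], "grip": 0.085}, {"dp": [0, 0, -0.018], "rot": [0, 0, 0], "grip": 0.085}, {"dp": [0, 0, 0], "rot": [0, 0, 0], "grip": 0.085}])

```text
clock: 21.62
tcp_pos: [0.4653, 0.1379, 0.0779]
orientation: [-3.134, 0.193, -0.008]
contact_force: [-1.0, -0.2, -0.2]
grip_width: 0.0847
```

Run:
```python
from h import *
st()
import pickle;f=pickle.load(open('w8.pkl','rb'));print(onz(f,[[257.6,177.2]],.04))
```

```text
t 21.625 tcp [0.4653 0.1379 0.0779] jaw deg -7.03 toolz [ 0.005  0.002 -1.   ] w 0.0847 F [-1.  -0.2 -0.2]
[[0.45454582 0.14383578 0.04      ]]
```

Call:
send_rows(motion=[{"dp": [-0.011, 0.006, 0], "rot": [-0.002, 0.005, 0.016], "grip": 0.06}, {"dp": [0, 0, -0.012], "rot": [0, 0, 0], "grip": 0.06}, {"dp": [0, 0, -0.012], "rot": [0, 0, 0], "grip": 0.06}, {"dp": [0, 0, -0.012], "rot": [0, 0, 0], "grip": 0.06}, {"dp": [0, 0, 0], "rot": [0, 0, 0], "grip": 0.06}])

```text
clock: 22.25
tcp_pos: [0.4553, 0.1442, 0.0406]
orientation: [-3.137, 0.168, -0.003]
contact_force: [0.3, -0.2, -0.1]
grip_width: 0.0601
```

Call:
send_rows(motion=[{"dp": [-0.001, 0, -0.01], "rot": [0, 0, 0], "grip": 0.06}, {"dp": [0, 0, -0.009], "rot": [0, 0, 0], "grip": 0.06}, {"dp": [0, 0, -0.006], "rot": [0, 0, 0], "grip": 0.06}, {"dp": [0, 0, 0], "rot": [0, 0, 0], "grip": 0.06}])

```text
clock: 22.75
tcp_pos: [0.4544, 0.1443, 0.0138]
orientation: [-3.137, 0.168, -0.003]
contact_force: [0.8, -0.3, 0.1]
grip_width: 0.0602
```

Call:
send_rows(motion=[{"dp": [0, 0, 0.002], "rot": [0, 0, 0], "grip": 0.03}, {"dp": [0, 0, 0], "rot": [0, 0, 0], "grip": 0.003}, {"dp": [0, 0, 0], "rot": [0, 0, 0], "grip": 0.003}, {"dp": [0, 0, 0], "rot": [0, 0, 0], "grip": 0.003}, {"dp": [0, 0, 0], "rot": [0, 0, 0], "grip": 0.003}, {"dp": [0, 0, 0], "rot": [0, 0, 0], "grip": 0.003}, {"dp": [0, 0, 0], "rot": [0, 0, 0], "grip": 0.003}], grip_force=30)

```text
clock: 23.62
tcp_pos: [0.4551, 0.1444, 0.0167]
orientation: [-3.136, 0.168, -0.006]
contact_force: [-0.2, -0.3, -0.8]
grip_width: 0.0177
```

Call:
send_rows(motion=[{"dp": [0, 0, 0.02], "rot": [0, 0, 0], "grip": 0.003}, {"dp": [0, 0, 0.03], "rot": [0, 0, 0], "grip": 0.003}, {"dp": [0, 0, 0.035], "rot": [0, 0, 0], "grip": 0.003}, {"dp": [0, 0, 0.035], "rot": [0, 0, 0], "grip": 0.003}, {"dp": [0.021, -0.033, 0.01], "rot": [0, 0, 0], "grip": 0.003}, {"dp": [0.021, -0.033, 0], "rot": [0, 0, 0], "grip": 0.003}, {"dp": [0.021, -0.033, 0], "rot": [0, 0, 0], "grip": 0.003}, {"dp": [0.021, -0.033, 0], "rot": [0, 0, 0], "grip": 0.003}, {"dp": [0.021, -0.033, 0], "rot": [0, 0, 0], "grip": 0.003}, {"dp": [0.021, -0.033, 0], "rot": [0, 0, 0], "grip": 0.003}, {"dp": [0.02, -0.032, 0], "rot": [0, 0, 0], "grip": 0.003}, {"dp": [0.019, -0.032, 0], "rot": [0, 0, 0], "grip": 0.003}, {"dp": [0, 0, 0], "rot": [0, 0, 0], "grip": 0.003}])

```text
clock: 25.25
tcp_pos: [0.6221, -0.1268, 0.1505]
orientation: [3.137, -0.162, 0.004]
contact_force: [-0.2, 0.9, 0.0]
grip_width: 0.0179
```

Run:
```python
from h import *
st()
```

```text
t 25.25 tcp [ 0.6221 -0.1268  0.1505] jaw deg -5.93 toolz [ 0.003 -0.    -1.   ] w 0.0179 F [-0.2  0.9  0. ]
```

Call:
send_rows(motion=[{"dp": [-0.001, 0.009, 0], "rot": [0, 0.003, 0], "grip": 0.003}, {"dp": [0, 0, -0.016], "rot": [0, 0, 0], "grip": 0.003}, {"dp": [0, 0, -0.016], "rot": [0, 0, 0], "grip": 0.003}, {"dp": [0, 0, -0.016], "rot": [0, 0, 0], "grip": 0.003}, {"dp": [0, 0, -0.016], "rot": [0, 0, 0], "grip": 0.003}, {"dp": [0, 0, -0.016], "rot": [0, 0, 0], "grip": 0.003}, {"dp": [0, 0, 0], "rot": [0, 0, 0], "grip": 0.003}])

```text
clock: 26.12
tcp_pos: [0.618, -0.1127, 0.0628]
orientation: [-3.136, 0.154, 0.008]
contact_force: [-0.7, 0.7, 1.1]
grip_width: 0.0179
```

Call:
send_rows(motion=[{"dp": [0.003, -0.005, 0], "rot": [0, 0, 0], "grip": 0.003}, {"dp": [0, 0, -0.009], "rot": [0, 0, 0], "grip": 0.003}, {"dp": [0, 0, -0.009], "rot": [0, 0, 0], "grip": 0.003}, {"dp": [0, 0, 0], "rot": [0, 0, 0], "grip": 0.003}])

```text
clock: 26.62
tcp_pos: [0.6224, -0.1186, 0.0448]
orientation: [-3.137, 0.155, 0.004]
contact_force: [-1.2, -0.3, -0.2]
grip_width: 0.018
```

Call:
send_rows(motion=[{"dp": [-0.001, 0.001, -0.008], "rot": [0, 0, 0], "grip": 0.003}, {"dp": [0, 0, -0.007], "rot": [0, 0, 0], "grip": 0.003}, {"dp": [-0.001, 0, -0.006], "rot": [0, 0, 0], "grip": 0.003}, {"dp": [0, 0, 0], "rot": [0, 0, 0], "grip": 0.003}])

```text
clock: 27.12
tcp_pos: [0.6206, -0.1173, 0.0226]
orientation: [-3.136, 0.155, 0.003]
contact_force: [-0.1, -0.5, -0.0]
grip_width: 0.0178
```

Call:
send_rows(motion=[{"dp": [0, 0, 0], "rot": [0, 0, 0], "grip": 0.03}, {"dp": [0, 0, 0], "rot": [0, 0, 0], "grip": 0.06}, {"dp": [0, 0, 0], "rot": [0, 0, 0], "grip": 0.06}, {"dp": [0, 0, 0], "rot": [0, 0, 0], "grip": 0.06}, {"dp": [0, 0, 0.02], "rot": [0, 0, 0], "grip": 0.07}, {"dp": [0, 0, 0.03], "rot": [0, 0, 0], "grip": 0.085}, {"dp": [0, 0, 0.035], "rot": [0, 0, 0], "grip": 0.085}, {"dp": [0, 0, 0.035], "rot": [0, 0, 0], "grip": 0.085}, {"dp": [0, 0, 0.035], "rot": [0, 0, 0], "grip": 0.085}, {"dp": [0, 0, 0], "rot": [0, 0, 0], "grip": 0.085}])

```text
clock: 28.38
tcp_pos: [0.6214, -0.1167, 0.1906]
orientation: [-3.137, 0.153, -0.006]
contact_force: [-0.5, -0.2, -0.8]
grip_width: 0.0849
```

Run:
```python
from h import *
st()
f=grab('wrist'); q=proj(f,[[.6206,-.1174,.046],[.6206,-.1174,.006]]); print(q)
cv2.imwrite('pics/w9.png',cv2.resize(f['img'][100:330,140:380,::-1],(626,600),interpolation=cv2.INTER_CUBIC))
```

```text
t 28.375 tcp [ 0.6214 -0.1167  0.1906] jaw deg -5.6 toolz [ 0.004  0.001 -1.   ] w 0.0849 F [-0.5 -0.2 -0.8]
[[247.77419431 177.81851278]
 [247.79697336 167.78270751]]
```

View pics/w9.png

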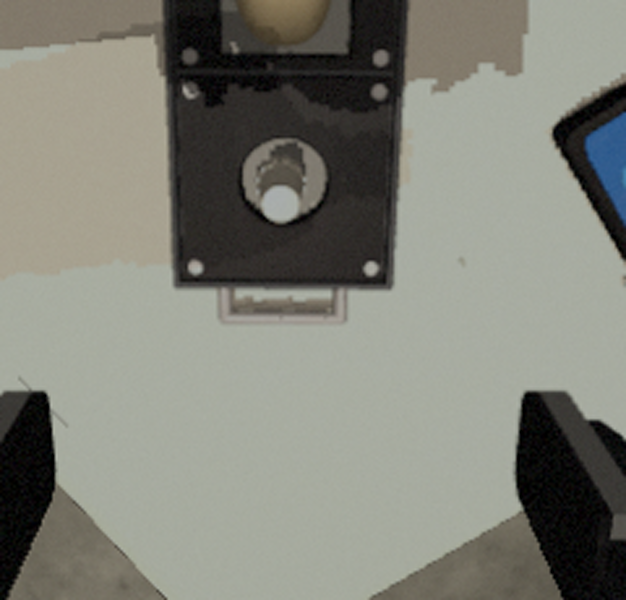

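The cap is upright in the small round pocket, seen at (281,185). Next is the tin. The purple bottle stands near it, so I'll turn the jaws about 40° on the way to keep the fingers off it.

Call:
send_rows(motion=[{"dp": [-0.001, 0.047, 0.004], "rot": [0, 0, 0.07], "grip": 0.085}, {"dp": [-0.001, 0.047, 0.004], "rot": [0, 0, 0.07], "grip": 0.085}, {"dp": [-0.001, 0.047, 0.004], "rot": [0, 0, 0.07], "grip": 0.085}, {"dp": [-0.001, 0.047, 0.004], "rot": [0, 0, 0.07], "grip": 0.085}, {"dp": [-0.001, 0.047, 0.004], "rot": [0, 0, 0.07], "grip": 0.085}, {"dp": [-0.001, 0.047, 0], "rot": [0, 0, 0.07], "grip": 0.085}, {"dp": [-0.001, 0.047, 0], "rot": [0, 0, 0.07], "grip": 0.085}, {"dp": [-0.001, 0.047, 0], "rot": [0, 0, 0.07], "grip": 0.085}, {"dp": [-0.001, 0.047, 0], "rot": [0, 0, 0.07], "grip": 0.085}, {"dp": [-0.001, 0.047, 0], "rot": [0, 0, 0.07], "grip": 0.085}, {"dp": [0, 0, 0], "rot": [0, 0, 0], "grip": 0.085}])

```text
clock: 29.8
tcp_pos: [0.5994, 0.3626, 0.2007]
orientation: [2.986, 0.961, -0.025]
contact_force: [-0.3, -1.0, 0.5]
grip_width: 0.0849
```

Run:
```python
from h import *
import pickle
o,_=st();print(np.round(o['joints'],2))
f=grab('wrist');pickle.dump(f,open('w10.pkl','wb')); q=proj(f,[[.610,.358,.038]])[0]; print(q/.64)
t=pickle.load(open('f0.pkl','rb'))['top'];print('purple',onz(t,[[342*.64,212*.64]],.06))
cv2.imwrite('pics/w10.png',cv2.resize(f['img'][:,:,::-1],(800,600),interpolation=cv2.INTER_CUBIC))
```

```text
t 29.8 tcp [0.5994 0.3626 0.2007] jaw deg 35.67 toolz [-0.014 -0.009 -1.   ] w 0.0849 F [-0.3 -1.   0.5]
[-0.2   0.64 -0.67  1.47  0.41  1.19 -0.31]
[402.41126152 284.05780133]
purple [[0.69735399 0.31770005 0.06      ]]
```

View pics/w10.png

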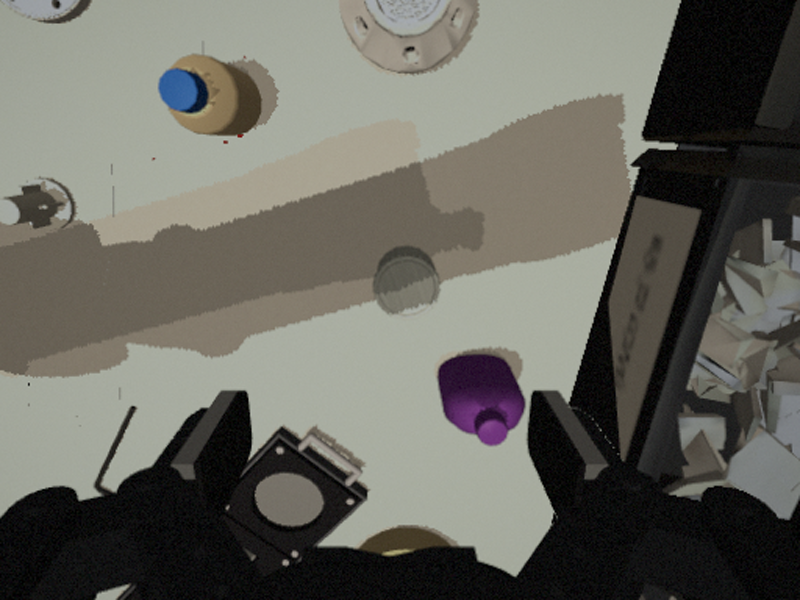

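The tin's top is at (407,287), giving about (0.6135, 0.358). The purple bottle (480,395) is clear of both the jaw line and the gripper body.

Call:
send_rows(motion=[{"dp": [0.014, -0.004, 0], "rot": [0.009, -0.014, 0], "grip": 0.085}, {"dp": [0, 0, -0.018], "rot": [0, 0, 0], "grip": 0.085}, {"dp": [0, 0, -0.018], "rot": [0, 0, 0], "grip": 0.085}, {"dp": [0, 0, -0.018], "rot": [0, 0, 0], "grip": 0.085}, {"dp": [0, 0, -0.018], "rot": [0, 0, 0], "grip": 0.085}, {"dp": [0, 0, -0.018], "rot": [0, 0, 0], "grip": 0.085}, {"dp": [0, 0, -0.018], "rot": [0, 0, 0], "grip": 0.085}, {"dp": [0, 0, 0], "rot": [0, 0, 0], "grip": 0.085}])

```text
clock: 30.85
tcp_pos: [0.616, 0.3477, 0.0811]
orientation: [2.989, 0.944, -0.007]
contact_force: [0.3, -0.2, 0.1]
grip_width: 0.0849
```

Run:
```python
from h import *
import pickle
st();f=pickle.load(open('w10.pkl','rb'));print(onz(f,[[407*.64,287*.64]],.038))
```

```text
t 30.85 tcp [0.616  0.3477 0.0811] jaw deg 35.04 toolz [-0.002 -0.008 -1.   ] w 0.0849 F [ 0.3 -0.2  0.1]
[[0.61362576 0.35814364 0.038     ]]
```

Call:
send_rows(motion=[{"dp": [-0.002, 0.01, 0], "rot": [0.008, -0.002, 0], "grip": 0.085}, {"dp": [0, 0, -0.012], "rot": [0, 0, 0], "grip": 0.085}, {"dp": [0, 0, -0.012], "rot": [0, 0, 0], "grip": 0.085}, {"dp": [0, 0, -0.012], "rot": [0, 0, 0], "grip": 0.085}, {"dp": [0, 0, 0], "rot": [0, 0, 0], "grip": 0.085}])

```text
clock: 31.48
tcp_pos: [0.6145, 0.3596, 0.0441]
orientation: [-2.995, -0.946, -0.004]
contact_force: [-0.1, 0.3, -0.1]
grip_width: 0.0847
```

Call:
send_rows(motion=[{"dp": [-0.001, -0.001, -0.011], "rot": [0, 0, 0], "grip": 0.085}, {"dp": [0, 0, -0.01], "rot": [0, 0, 0], "grip": 0.085}, {"dp": [0, 0, -0.008], "rot": [0, 0, 0], "grip": 0.085}, {"dp": [0, 0, 0], "rot": [0, 0, 0], "grip": 0.07}, {"dp": [0, 0, 0], "rot": [0, 0, 0], "grip": 0.03}, {"dp": [0, 0, 0], "rot": [0, 0, 0], "grip": 0.03}, {"dp": [0, 0, 0], "rot": [0, 0, 0], "grip": 0.03}, {"dp": [0, 0, 0], "rot": [0, 0, 0], "grip": 0.03}, {"dp": [0, 0, 0], "rot": [0, 0, 0], "grip": 0.03}, {"dp": [0, 0, 0], "rot": [0, 0, 0], "grip": 0.03}], grip_force=45)

```text
clock: 32.72
tcp_pos: [0.614, 0.3585, 0.014]
orientation: [-2.995, -0.945, -0.006]
contact_force: [1.1, -0.5, -0.8]
grip_width: 0.0416
```

Call:
send_rows(motion=[{"dp": [0, 0, 0.02], "rot": [0, 0, 0], "grip": 0.03}, {"dp": [0, 0, 0.03], "rot": [0, 0, 0], "grip": 0.03}, {"dp": [0, 0, 0.035], "rot": [0, 0, 0], "grip": 0.03}, {"dp": [0, 0, 0.035], "rot": [0, 0, 0], "grip": 0.03}, {"dp": [0.004, -0.027, 0], "rot": [0, 0, -0.09], "grip": 0.03}, {"dp": [0.004, -0.027, 0], "rot": [0, 0, -0.09], "grip": 0.03}, {"dp": [0.004, -0.027, 0], "rot": [0, 0, -0.09], "grip": 0.03}, {"dp": [0.004, -0.027, 0], "rot": [0, 0, -0.09], "grip": 0.03}, {"dp": [0.004, -0.027, 0], "rot": [0, 0, -0.09], "grip": 0.03}, {"dp": [0.004, -0.027, 0], "rot": [0, 0, -0.09], "grip": 0.03}, {"dp": [0.004, -0.027, 0], "rot": [0, 0, -0.09], "grip": 0.03}, {"dp": [0.004, -0.027, 0], "rot": [0, 0, -0.09], "grip": 0.03}, {"dp": [0, 0, 0], "rot": [0, 0, 0], "grip": 0.03}])

```text
clock: 34.35
tcp_pos: [0.6478, 0.1409, 0.1589]
orientation: [-3.13, 0.2, -0.037]
contact_force: [0.6, -0.2, -2.0]
grip_width: 0.0421
```

Run:
```python
from h import *
st()
```

```text
t 34.35 tcp [0.6478 0.1409 0.1589] jaw deg -7.31 toolz [ 0.024  0.003 -1.   ] w 0.0421 F [ 0.6 -0.2 -2. ]
```

Call:
send_rows(motion=[{"dp": [0.001, 0.001, 0], "rot": [-0.003, 0.024, 0.02], "grip": 0.03}, {"dp": [0, 0, -0.016], "rot": [0, 0, 0], "grip": 0.03}, {"dp": [0, 0, -0.016], "rot": [0, 0, 0], "grip": 0.03}, {"dp": [0, 0, -0.016], "rot": [0, 0, 0], "grip": 0.03}, {"dp": [0, 0, -0.016], "rot": [0, 0, 0], "grip": 0.03}, {"dp": [0, 0, -0.016], "rot": [0, 0, 0], "grip": 0.03}, {"dp": [0, 0, 0], "rot": [0, 0, 0], "grip": 0.03}])

```text
clock: 35.22
tcp_pos: [0.6463, 0.1468, 0.0726]
orientation: [-3.135, 0.153, 0.008]
contact_force: [-0.6, -0.7, -1.5]
grip_width: 0.0418
```

Run:
```python
from h import *
st()
```

```text
t 35.225 tcp [0.6463 0.1468 0.0726] jaw deg -5.6 toolz [-0.005  0.003 -1.   ] w 0.0418 F [-0.6 -0.7 -1.5]
```

Call:
send_rows(motion=[{"dp": [0.002, -0.005, 0], "rot": [-0.003, -0.005, 0], "grip": 0.03}, {"dp": [0, 0, -0.009], "rot": [0, 0, 0], "grip": 0.03}, {"dp": [0, 0, -0.009], "rot": [0, 0, 0], "grip": 0.03}, {"dp": [0, 0, -0.009], "rot": [0, 0, 0], "grip": 0.03}, {"dp": [0, 0, 0], "rot": [0, 0, 0], "grip": 0.03}])

```text
clock: 35.85
tcp_pos: [0.6496, 0.1414, 0.0451]
orientation: [-3.138, 0.154, -0.005]
contact_force: [-0.4, -0.2, -1.1]
grip_width: 0.0417
```

Call:
send_rows(motion=[{"dp": [-0.001, 0, -0.008], "rot": [0, 0, 0], "grip": 0.03}, {"dp": [0, 0, -0.008], "rot": [0, 0, 0], "grip": 0.03}, {"dp": [0, 0, -0.006], "rot": [0, 0, 0], "grip": 0.03}, {"dp": [0, 0, -0.002], "rot": [0, 0, 0], "grip": 0.03}, {"dp": [0, 0, 0], "rot": [0, 0, 0], "grip": 0.03}])

```text
clock: 36.48
tcp_pos: [0.6487, 0.1418, 0.0196]
orientation: [-3.137, 0.154, -0.005]
contact_force: [-0.5, 0.7, 0.2]
grip_width: 0.0416
```

On the floor (z 19.6 mm, expected 20, force up by about 1.5 N). I'll release and retreat up and back for a final view.

Call:
send_rows(motion=[{"dp": [0, 0, 0], "rot": [0, 0, 0], "grip": 0.06}, {"dp": [0, 0, 0], "rot": [0, 0, 0], "grip": 0.07}, {"dp": [0, 0, 0], "rot": [0, 0, 0], "grip": 0.07}, {"dp": [0, 0, 0], "rot": [0, 0, 0], "grip": 0.07}, {"dp": [0, 0, 0.02], "rot": [0, 0, 0], "grip": 0.07}, {"dp": [0, 0, 0.03], "rot": [0, 0, 0], "grip": 0.085}, {"dp": [0, 0, 0.035], "rot": [0, 0, 0], "grip": 0.085}, {"dp": [0, 0, 0.035], "rot": [0, 0, 0], "grip": 0.085}, {"dp": [0, 0, 0.035], "rot": [0, 0, 0], "grip": 0.085}, {"dp": [0, 0, 0.035], "rot": [0, 0, 0], "grip": 0.085}, {"dp": [-0.02, 0, 0.02], "rot": [0, 0, 0], "grip": 0.085}, {"dp": [-0.03, 0, 0.02], "rot": [0, 0, 0], "grip": 0.085}, {"dp": [-0.03, 0, 0], "rot": [0, 0, 0], "grip": 0.085}, {"dp": [0, 0, 0], "rot": [0, 0, 0], "grip": 0.085}])

```text
clock: 38.22
tcp_pos: [0.5676, 0.144, 0.273]
orientation: [-3.133, 0.15, -0.028]
contact_force: [0.2, -0.2, -0.8]
grip_width: 0.0852
```

Run:
```python
from h import *
st()
f=grab('wrist'); s=grab('side')
a=cv2.resize(f['img'],(400,300)); 
b=cv2.resize(s['img'][130:290,140:310],(400,376),interpolation=cv2.INTER_CUBIC)
c=np.zeros((600,800,3),np.uint8); c[:300,:400]=a; c[:376,400:]=b
c[300:600,:400]=cv2.resize(f['img'][0:200,120:387],(400,300))
cv2.imwrite('pics/fin.png',c[:,:,::-1])
```

```text
t 38.225 tcp [0.5676 0.144  0.273 ] jaw deg -5.5 toolz [ 0.018  0.004 -1.   ] w 0.0852 F [ 0.2 -0.2 -0.8]
```

View pics/fin.png

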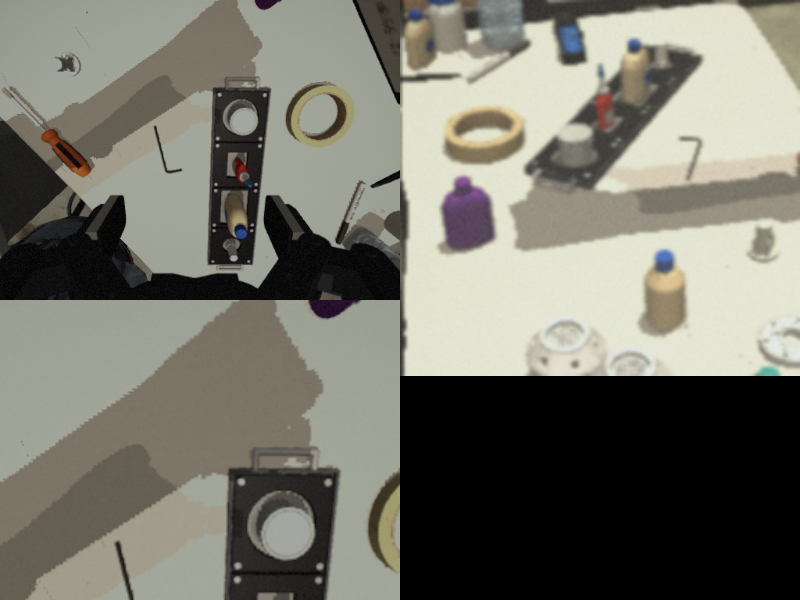

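The final view shows the tin in the large round pocket (240,117), with the threadlocker (240,167), glue (236,213) and cap (232,250) all upright in theirs. The round bottle, plug and purple bottle haven't moved.

```bash
python3 -c "
from bench import hand_in
print(hand_in())"
```

```text
the job is handed in; nothing more can be done
None
```

The caddy is loaded and handed in at about 38 s of the 112 s. I placed the flat glue bottle in the large slot, the threadlocker in the small slot, the cap in the small round pocket and the tin in the large round pocket, in that order.

- **Final views:** the last wrist and side pictures show all four upright inside their own pockets. The round cream bottle, the flanged plug and the purple bottle are where they stood, and the gripper was open and clear.
- **Set-down heights:** the glue, threadlocker and tin came down at the expected floor height, to within about half a millimetre. Forces rose only slightly, at most about 6 N.
- **Weaker checks:** the threadlocker leaned about 3° in the jaws but stood upright after release. The cap gave no clear contact force. I released it at the calculated height, so it rests on the height reading and the picture afterwards.

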